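# Set a forked clamp over a carving blank and leave it a quarter turn slack

## Robot

A 6-joint arm with a two-finger parallel gripper is mounted at the origin on a cart in front of the work surface, level with it; the furniture and walls round the work are solid. World frame = base frame: x ahead of the robot, y to its left, z up, the work surface at z = 0. Lengths are in m, angles in rad, forces in N, time in s.
With the tool pointing down it reaches from about 0.25 to 0.725 m from the base axis. Payload 4 kg.
Tool frame: the origin (TCP) lies midway between the tips of the shut fingers; the grasp point (between the pads) lies 19 mm behind it; z points along the fingers, y is the line along which they close (so a half turn about z gives the same grasp; the last joint's range is limited). The gripper opens to 85 mm and grips with 20 to 120 N. Pads are 22 mm wide; open, the fingers measure 114 mm over their backs; the gripper's body (76 mm by 85 mm) begins 54 mm behind the grasp point. The pads swing forward as they close: fully open they stand 13 mm farther back than shut.
Start: joints at [1.234, 0.241, 0.005, 1.335, 0, 1.571], TCP at [0.165, 0.472, 0.231] pointing down, gripper open.
Joint ranges: [-2.72, 2.72], [-1.05, 1.87], [-1.09, 1.28], [-1.99, 2.15], [-1.42, 1.44], [-3.14, 3.14]. Speed limits (rad/s): [2.79, 2.79, 3.14, 3.14, 3.14, 3.14].

## Interface

Orientations are given as a unit quaternion [x, y, z, w].
In Python, from workcell import monitor, vision, job gives the robot as it stands.
- The arm moves only by the tool move_arm, never from a script. Its argument "moves" is a list that holds one entry, the list of rows, each a list of 5 numbers: the shift along the world's x, y, z in m, then the turn about the world's z in degrees, then the opening in per cent of the stroke, from 0 (shut) to 100 (fully open). In form: [[[x, y, z, turn, gripper], ...]]. A call has 1 to 5 rows; each row is the pose to reach, as a shift and turn from the pose commanded when the call began; what a row does not reach only later rows make up. A row lasts 1/8 s, in which the tool goes at most 62.5 mm and 10.7 degrees, less where a joint would pass 70% of its speed; a pose out of reach is approached as far as the arm can. A call with a gripper value outside its range is refused whole. The fingers move at their own pace and stop on an object; the grip force is fixed at half the most. Time passes only in rows, so rows that repeat a pose let the fingers close. It gives the time, the measured TCP pose, the force, the opening and the grip force at its end, in the units of the state.
- monitor.get_obs(): the state, without advancing time (a new reading comes with each control period).
- vision.camera(name): name is "side" or "top"; returns a dict with "color" (384x512x3 uint8, red, green, blue), "camera_matrix" (3x3 intrinsics, pixels), "k1" (the pictures are not rectified: a ray, as slopes to the right and down, at radius r is drawn at 1 + k1 r^2 times it, then the intrinsics apply), "eye" and "attitude" of the camera in the world. Camera axes: x right, y up, looking along -z (the intrinsics and any distortion apply to the point x, -y, -z); pixel columns grow to the right and rows downward; lengths in m; the calibration is good to about 2 mm. A picture is of the moment at which its call begins. There is no depth.
- job.job_done(): hands the job in; it is judged then, once.
The state is a dict: "clock": time; "joint_pos": joint angles; "joint_vel": joint speeds; "tau": joint torques, N m; "eef_pos": TCP position; "tool_rot": TCP orientation; "ft_force": force on the tool from outside, world axes, zero at the start; "ft_torque": the same for the moment, N m; "grip_width": finger opening in m; "grasp_force": force on a finger pad.
Only numpy, scipy, OpenCV 4.12 (cv2) and the standard library are available. Lean on these libraries where they do the work, as an engineer would, in place of code of your own. Each camera call takes 0.05 s, during which the arm holds its last target. There are 200 camera calls.

## Task

Slide the loose forked strap in under the knurled nut so that it straddles the stud, with its fork on the wooden blank (which stays where it lies) and its tail on the heel block, and press the tail down so that the strap lies level on both. Then screw the nut down until it bottoms on the strap and back it off a quarter turn, so that I can still shift the blank: finish with the gripper holding the nut there and do not let go. Leave the other things on the bench where they are.

Things in the scene. Friction and masses are not known exactly. Their poses are not given: they have to be found in the camera images.
- strap_mid (a point): centre (half-way up) of the loose strap: flat aluminium bar 125 x 40 mm, 10 mm thick, 0.12 kg. Its x runs along it from the solid tail (x -62 to -18 mm) to the fork: two 10 mm prongs (x -18 to +62 mm) with an open slot 20 mm wide between them. Grip the tail across its 40 mm, e.g. at x -40 mm. Seated, this point is 22 mm (10 more or less will do) behind the stud axis, 5 mm above stud_seat
- stud_seat (a point): point on the axis of the upright 14 mm threaded stud, 47 mm above the bench and 59 mm below the stud's tip: the height of the tops of heel block and blank, where the strap's underside comes to lie. Its x axis points from the heel block past the stud to the blank; the strap slides in along this x from the heel block's side, fork first
- holding_board: plywood board 190 x 150 x 15 mm, screwed to the bench; origin at its underside on the stud axis, x as for stud_seat. It carries the heel block (30 x 34 mm, top 47 mm above the bench, centre at x -63 mm), the stud (x 0) and, behind the blank, a stop fence (110 mm long, x 62 to 78 mm, top 37 mm above the bench)
- nut_grip (a point): centre of the nut's knurled head, on the stud axis: head 40 mm across, 28 mm tall (14 mm above and below this point), under it a neck and a flange 34 mm across whose underside is 23 mm below this point. At the start the flange is 15.6 to 18 mm above stud_seat, so the 10 mm strap passes with 5 to 8 mm to spare. Bottomed on the strap, this point is 33 mm above stud_seat
- nut_turn (a joint): rotation of the steel nut in rad: 0 when bottomed on the seated strap (hard stop), larger = unscrewed, 4.4 to 6.3 at the start. Right-hand thread, 8 mm a turn: clockwise seen from above screws it down, 1.27 mm a rad, and lowers the value. It turns easily (0.04 N m) and stays where it is left
- clamp_nut: the knurled steel nut, already on the stud; origin at the centre of its flange's underside, z up along the stud
- blank_mid (a point): centre of the loose wooden blank: plain block 45 mm (x) by 90 mm (y), 32 mm tall, lying on the holding board between stud and fence, its near face about 15 mm beyond the stud axis
- slip_stone: bystander: flat grey sharpening stone, 40 x 100 mm, 11 mm thick, without a slot; origin at the centre of its underside, long side along y
- dowel: bystander: round wooden dowel, 18 mm thick, 110 mm long (along its y), lying on the bench; origin under its centre
- pencil: bystander: pencil, 7 mm thick, 172 mm long (along its y), lying on the bench; origin under its centre
Mind the look-alikes: they are no part of the job. What is shaped like the part that bears strap_mid but purple is not meant.

How it is judged:
On the way, in this order (a step that is already met when the one before it is completed fails the run):
1. the strap straddles the stud under the nut and is pressed down level on blank and heel block (x of strap_mid in the frame of stud_seat between -0.037 and -0.008 m and z of strap_mid in the frame of stud_seat between 0 and 0.007 m and angle between strap_mid's own z axis and vertical below 0.035 rad and angle between the x axis of strap_mid and the x axis of stud_seat, either way round below 0.2 rad and contact force between strap and holding_board above 2.5 N and contact force between strap and blank above 0.05 N), for 0.1 s.
2. the nut is screwed down until it bottoms on the strap (value of joint nut_turn below 0.2 rad and contact force between clamp_nut and strap above 0.3 N), for 0.1 s.
At the end, for the whole second after the job is handed in: the nut stands a quarter turn (60 to 120 degrees) up from its stop and the fingers still grip it; the strap straddles the stud, lies level (2 degrees) and rests on both the blank and the heel block, its centre 8 to 37 mm behind the stud axis (value of joint nut_turn between 1.05 and 2.1 rad and contact force between the fingers and clamp_nut above 2 N and x of strap_mid in the frame of stud_seat between -0.037 and -0.008 m and z of strap_mid in the frame of stud_seat between 0 and 0.007 m and angle between strap_mid's own z axis and vertical below 0.035 rad and angle between the x axis of strap_mid and the x axis of stud_seat, either way round below 0.2 rad and contact force between strap and blank above 0.05 N and contact force between strap and holding_board above 0.05 N); the arm keeps its last pose, push and grip.
It fails at once if the slip stone, the dowel or the pencil was moved (distance of any of slip_stone, dowel, pencil from where it was at the start of the episode above 0.03 m).
It fails at once if the blank was pushed out of its place (distance of blank_mid from where it was at the start of the episode above 0.02 m).
It also fails if it takes over 72 s, if anything falls off the work surface, if the arm or the gripper's body presses on something with over 40 N, if the wrist force passes 120 N, or if a joint passes its speed limit or range.

## Working session

There is one attempt and no reset: what is moved stays moved. The work goes in short steps, Python scripts to look and compute and a tool call to move; the robot and the scene stay as the last step left them, time stands still between calls to the robot, and variables do not carry over. Pictures are saved under pics/ and viewed, at most 12 in all, crops included, and the job is handed in when it is done.

Besides the shell and the picture viewer there is one more tool, called after "Call:" by a JSON object that holds its "name" and its "arguments". move_arm: Moves the arm, as the interface text tells. Its arguments: {"type":"object","properties":{"moves":{"type":"array","items":{"type":"array","items":{"type":"array","items":{"type":"number"}}}}},"required":["moves"]}

```bash
mkdir -p pics; cat > h.py <<'E'
import numpy as np, cv2
from scipy.spatial.transform import Rotation as R
from workcell import monitor, vision, job
def cam(n):
    c=vision.camera(n); c['K']=np.array(c['camera_matrix']); 
    a=np.array(c['attitude']); c['R']=a if a.shape==(3,3) else R.from_quat(a).as_matrix(); c['e']=np.array(c['eye']); return c
def ray(c,u,v):
    K=c['K'];d=np.array([(u-K[0,2])/K[0,0],(v-K[1,2])/K[1,1]]);s=d.copy()
    for _ in range(30): s=d/(1+c['k1']*(s@s))
    return c['R']@np.array([s[0],-s[1],-1])
def onz(c,u,v,z):
    r=ray(c,u,v); return c['e']+r*(z-c['e'][2])/r[2]
def proj(c,p):
    q=c['R'].T@(np.array(p)-c['e']); s=np.array([q[0],-q[1]])/-q[2]; s=s*(1+c['k1']*(s@s))
    return c['K'][0,0]*s[0]+c['K'][0,2], c['K'][1,1]*s[1]+c['K'][1,2]
def save(c,name,box=None,f=1):
    im=c['color'][:,:,::-1]
    if box: im=im[box[1]:box[3],box[0]:box[2]]
    cv2.imwrite('pics/'+name,cv2.resize(im,None,fx=f,fy=f,interpolation=cv2.INTER_CUBIC))
E
python3 - <<'E'
from h import *
for n in('side','top'):
    c=cam(n); save(c,n+'0.png',f=1.5); print(n,c['K'].tolist(),c['k1'],c['e'],c['attitude'])
print(monitor.get_obs())
E
```

```text
side [[380.8796907096076, 0.0, 250.48777471551298], [0.0, 380.8796907096076, 196.97652390177814], [0.0, 0.0, 1.0]] 0.03088219347129744 [ 0.48998081 -0.92741664  0.46852796] [ 0.56317658 -0.00829559 -0.03465506  0.82556789]
top [[409.4593482649746, 0.0, 254.49032402488828], [0.0, 409.4593482649746, 193.51195437788567], [0.0, 0.0, 1.0]] -0.1444140417177378 [3.83470207e-01 3.91425055e-04 1.28666814e+00] [ 0.04263833 -0.03437447 -0.70262462  0.70944979]
{'clock': 0.1, 'joint_pos': array([ 1.23402019e+00,  2.41317507e-01,  3.84043419e-03,  1.33520112e+00,
       -2.50668399e-06,  1.57081647e+00]), 'joint_vel': array([ 0.00027427, -0.00159261,  0.00218411,  0.00213283,  0.00135658,
        0.0002858 ]), 'tau': array([ 9.60456009e-05, -3.73138082e+01,  2.53010505e+01,  1.07980199e-02,
        1.14227032e-04, -8.08866531e-06]), 'eef_pos': array([0.16503372, 0.47136945, 0.23050497]), 'tool_rot': array([ 1.67603290e-01,  9.85854072e-01, -9.27837688e-04, -1.56449481e-04]), 'ft_force': array([-0.37294054, -0.02121047, -0.28091056]), 'ft_torque': array([-0.02995847, -0.00823028,  0.03373014]), 'grasp_force': 0.0, 'grip_width': 0.08521969266867313}
```

View pics/top0.png

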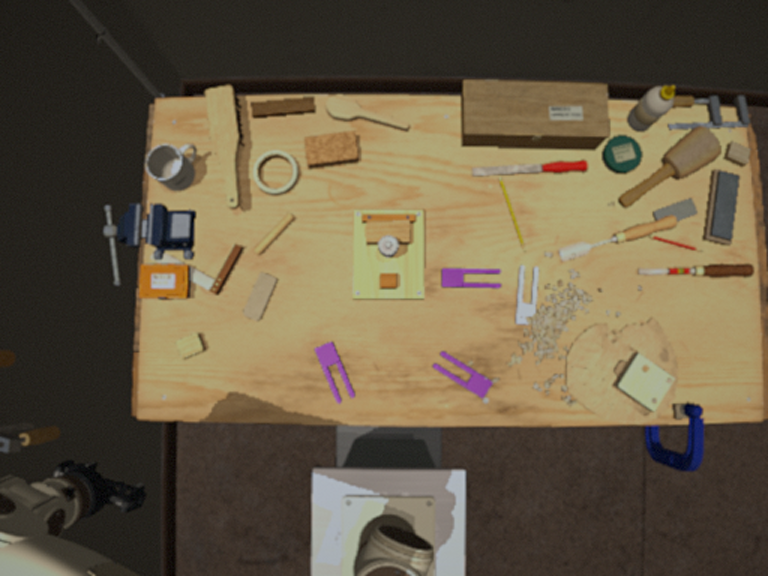

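View pics/side0.png

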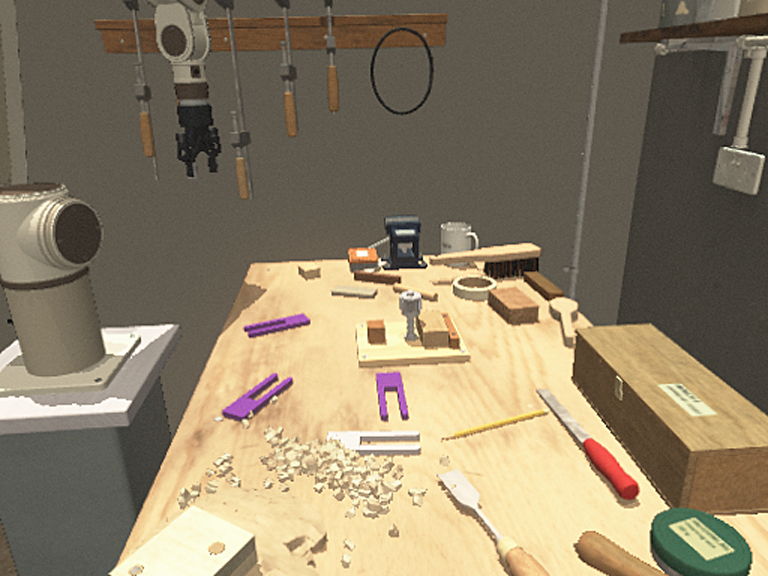

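Candidates for the strap, as full-size pixels in the top view:
- silver fork at about (352,196)
- purple forks at (314,185), (223,247) and (308,250)
- grey slip stone at about (175,197) or (449,140), which has no slot

I choose the silver one, fork pointing away from the robot. The nut is at (259,163) and the heel block at (259,187). Next I measure these and check them in a crop.

```bash
python3 - <<'E'
from h import *
c=cam('top'); s=cam('side')
a=c['color'][125:225,225:400,::-1]; b=s['color'][180:310,200:300,::-1]
a=cv2.resize(a,None,fx=4,fy=4,interpolation=2)[:, :700]
cv2.imwrite('pics/crop1.png',a); cv2.imwrite('pics/crop2.png',cv2.resize(b,None,fx=4.5,fy=4.5,interpolation=2))
hsv=cv2.cvtColor(c['color'],cv2.COLOR_RGB2HSV)
m=((hsv[...,1]<70)&(hsv[...,2]>120)).astype(np.uint8); mm=np.zeros_like(m); mm[172:220,340:364]=m[172:220,340:364]
n,l,st,ce=cv2.connectedComponentsWithStats(mm)
i=1+np.argmax(st[1:,4]); ys,xs=np.where(l==i); print(st[i],ce[i])
P=np.array([onz(c,x,y,.01)[:2] for x,y in zip(xs,ys)],np.float32)
r=cv2.minAreaRect(P); print(r, cv2.boxPoints(r))
d=P-P.mean(0); w,V=np.linalg.eigh(d.T@d); ang=np.degrees(np.arctan2(V[1,1],V[0,1])); print('axis',ang)
E
```

```text
[343 176  21  44 499] [352.16232465 200.0260521 ]
((0.51383376121521, -0.29815763235092163), (0.06451715528964996, 0.13272246718406677), 85.487060546875) [[ 0.44514003 -0.3250946 ]
 [ 0.577451   -0.33553776]
 [ 0.5825275  -0.27122065]
 [ 0.45021653 -0.2607775 ]]
axis -177.04733
```

View pics/crop1.png

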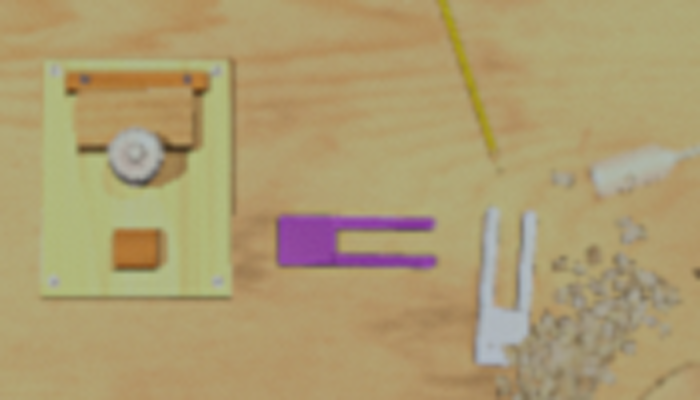

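View pics/crop2.png

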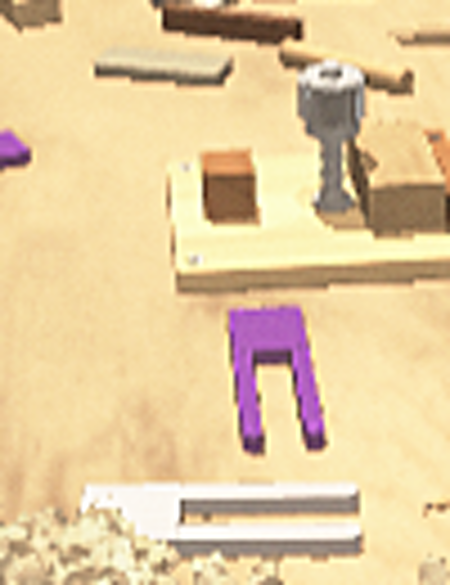

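The crops show the silver strap with its left edge from (486,208) to (477,364) and prong tips at about y=209 in crop pixels. Its tail corner is partly covered by shavings. The nut top is at (137,153), the board corners are (42,58) and (231,297), and the heel block top is at (136,247).

```bash
python3 - <<'E'
from h import *
c=cam('top'); s=cam('side')
f=lambda u,v,z:onz(c,225+(u+.5)/4-.5,125+(v+.5)/4-.5,z)[:2].round(4)
print('strap',[f(u,v,.01).tolist() for u,v in [(486,208),(537,211),(477,364),(528,320),(507,308)]])
print('stud tip',f(137,153,.106),'nuthead',f(136,156,.101),'heel',f(136,247,.047))
print('heel corners',[f(u,v,.047).tolist() for u,v in[(112,229),(159,229),(113,269),(159,269)]])
print('board',[f(u,v,.015).tolist() for u,v in[(42,58),(232,58),(231,297),(40,297)]])
print('blank/fence',f(77,148,.047),f(193,148,.047),f(67,72,.037),f(208,72,.037))
g=lambda u,v:ray(s,200+(u+.5)/4.5-.5,180+(v+.5)/4.5-.5)
# side: stud tip, plane crossing with top ray
def tri(uv_t,uv_s):
    d1=ray(c,225+(uv_t[0]+.5)/4-.5,125+(uv_t[1]+.5)/4-.5);d2=g(*uv_s)
    A=np.c_[d1,-d2]; t=np.linalg.lstsq(A,s['e']-c['e'],rcond=None)[0]
    return c['e']+d1*t[0], s['e']+d2*t[1]
print('nut top centre tri',tri((136,155),(330,77)))
print('strap tip side', [onz(s,200+u/4.5-.5,180+v/4.5-.5,.01)[:2].round(4).tolist() for u,v in[(358,488),(360,534),(85,487),(180,500),(180,527)]])
print(R.from_quat(monitor.get_obs()['tool_rot']).as_matrix().round(3))
E
```

```text
strap [[0.5795, -0.2736], [0.5776, -0.3146], [0.4559, -0.2648], [0.4908, -0.3058], [0.5001, -0.2892]]
stud tip [0.6029 0.003 ] nuthead [0.6016 0.0037] heel [0.541  0.0032]
heel corners [[0.5547, 0.0217], [0.5551, -0.0142], [0.524, 0.0206], [0.5243, -0.0145]]
board [[0.696, 0.0794], [0.6972, -0.0717], [0.5065, -0.0712], [0.5051, 0.0779]]
blank/fence [0.6174 0.0493] [ 0.6181 -0.0399] [0.6795 0.0583] [ 0.6804 -0.0517]
nut top centre tri (array([0.60250681, 0.00370442, 0.10000183]), array([0.60221193, 0.00371843, 0.09994744]))
strap tip side [[0.5802, -0.2755], [0.5765, -0.3092], [0.4566, -0.2619], [0.4995, -0.2764], [0.4987, -0.2963]]
[[-0.944  0.33  -0.   ]
 [ 0.33   0.944 -0.001]
 [ 0.    -0.001 -1.   ]]
```

Call:
{"name": "move_arm", "arguments": {"moves": [[[0.023, -0.056, 0, 3, 70], [0.046, -0.112, 0, 6, 70], [0.068, -0.167, 0, 9, 70], [0.091, -0.222, 0, 12, 70], [0.114, -0.277, 0, 15, 70]]]}}

```text
clock: 0.92
eef_pos: [0.2797, 0.1933, 0.2315]
tool_rot: [0.036, 0.999, 0.0, 0.001]
ft_force: [1.6, -0.2, 0.0]
grip_width: 0.0596
grasp_force: 0.0
```

Call:
{"name": "move_arm", "arguments": {"moves": [[[0.023, -0.056, 0, 0, 70], [0.046, -0.112, 0, 0, 70], [0.068, -0.167, 0, 0, 70], [0.091, -0.222, 0, 0, 70], [0.114, -0.277, 0, 0, 70]]]}}

```text
clock: 1.55
eef_pos: [0.3938, -0.0842, 0.2316]
tool_rot: [0.038, 0.999, 0.0, 0.001]
ft_force: [0.9, 1.0, 0.2]
grip_width: 0.0598
grasp_force: 0.0
```

```bash
python3 - <<'E'
from h import *
o=monitor.get_obs(); print(o['clock'],o['joint_pos'].round(3),o['eef_pos'].round(4)); m=R.from_quat(o['tool_rot']).as_matrix(); print(np.degrees(np.arctan2(m[1,1],m[0,1])), o['grip_width'])
E
```

```text
1.55 [-0.211  0.046 -0.224  1.299  0.    -0.135] [ 0.3938 -0.0842  0.2316]
85.67061392594654 0.05977705786123956
```

Call:
{"name": "move_arm", "arguments": {"moves": [[[0.021, -0.05, 0, 0, 70], [0.042, -0.101, 0, 0, 70], [0.063, -0.152, 0, 0, 70], [0.083, -0.202, -0.04, 0, 70], [0.083, -0.202, -0.1, 0, 70]]]}}

```text
clock: 2.17
eef_pos: [0.4794, -0.2888, 0.1323]
tool_rot: [0.039, 0.999, -0.002, 0.004]
ft_force: [-0.2, 0.6, -0.2]
grip_width: 0.0599
grasp_force: 0.0
```

Call:
{"name": "move_arm", "arguments": {"moves": [[[0, 0, -0.04, 0, 70], [0, 0, -0.075, 0, 70], [0, 0, -0.075, 0, 70]]]}}

```text
clock: 2.55
eef_pos: [0.4736, -0.2826, 0.0536]
tool_rot: [0.038, 0.999, 0.002, -0.003]
ft_force: [-0.5, 0.7, 0.1]
grip_width: 0.0599
grasp_force: 0.0
```

```bash
python3 - <<'E'
from h import *
c=cam('top'); s=cam('side')
a=c['color'][160:230,310:390,::-1]; b=s['color'][220:320,190:310,::-1]
a=cv2.resize(a,(457,400),interpolation=2);b=cv2.resize(b,(480,400),interpolation=2)
cv2.imwrite('pics/g1.png',cv2.resize(np.hstack([a,b]),(800,341)))
E
```

```text
(no output)
```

View pics/g1.png

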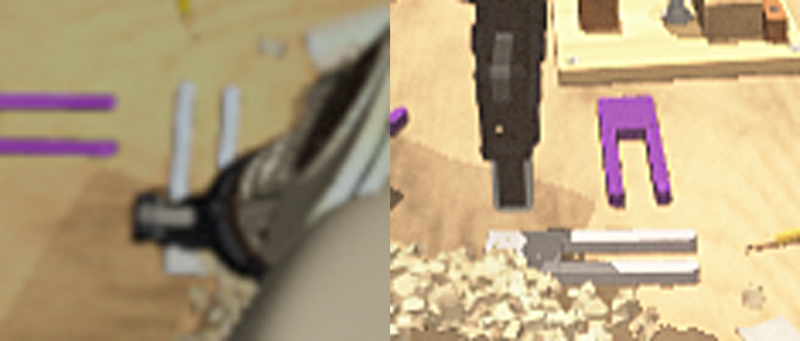

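The fingers are over the tail, with the gripper at (160,215) in the left half, and the strap is unmoved. I go down.

Call:
{"name": "move_arm", "arguments": {"moves": [[[0, 0, -0.025, 0, 70], [0, 0, -0.045, 0, 70], [0, 0, -0.051, 0, 70], [0, 0, -0.051, 0, 70]]]}}

```text
clock: 3.15
eef_pos: [0.4772, -0.2845, 0.007]
tool_rot: [0.037, 0.999, -0.001, 0.001]
ft_force: [1.9, -0.2, 0.5]
grip_width: 0.0599
grasp_force: 0.0
```

Call:
{"name": "move_arm", "arguments": {"moves": [[[0, 0, -0.003, 0, 70], [0, 0, -0.003, 0, 70]]]}}

```text
clock: 3.4
eef_pos: [0.4766, -0.2843, 0.0033]
tool_rot: [0.037, 0.999, -0.0, 0.0]
ft_force: [-0.1, 0.1, 0.3]
grip_width: 0.0594
grasp_force: 0.0
```

Call:
{"name": "move_arm", "arguments": {"moves": [[[0, 0, 0, 0, 20], [0, 0, 0, 0, 20], [0, 0, 0, 0, 20], [0, 0, 0, 0, 20]]]}}

```text
clock: 3.9
eef_pos: [0.4766, -0.2844, 0.0035]
tool_rot: [0.038, 0.999, -0.0, 0.0]
ft_force: [-1.1, 0.4, 6.0]
grip_width: 0.0378
grasp_force: 60.5
```

Call:
{"name": "move_arm", "arguments": {"moves": [[[0, 0, 0.01, 0, 20], [0, 0, 0.03, 0, 20], [0, 0, 0.08, 0, 20], [0, 0, 0.08, 0, 20]]]}}

```text
clock: 4.4
eef_pos: [0.4792, -0.2858, 0.087]
tool_rot: [0.037, 0.999, -0.002, 0.004]
ft_force: [1.1, -0.3, -1.4]
grip_width: 0.0376
grasp_force: 60.5
```

```bash
python3 - <<'E'
from h import *
s=cam('side');c=cam('top')
b=s['color'][190:310,180:310,::-1]; a=c['color'][140:230,310:400,::-1]
cv2.imwrite('pics/g2.png',np.hstack([cv2.resize(a,(360,360),interpolation=2),cv2.resize(b,(390,360),interpolation=2)]))
print(monitor.get_obs()['eef_pos'])
E
```

```text
[ 0.4764046 -0.2841572  0.0831334]
```

View pics/g2.png

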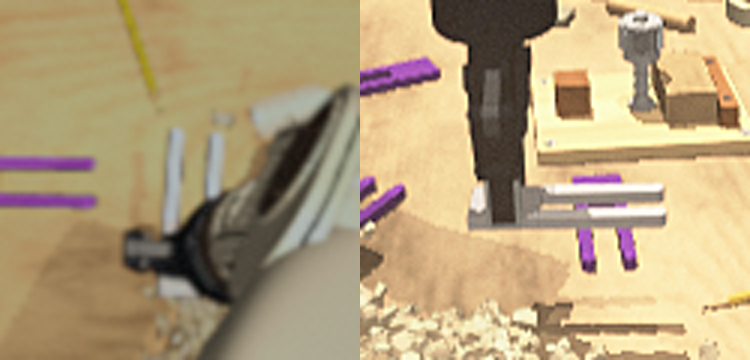

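The strap is gripped level at the tail, with the prong tip at about (664,185) in the crop. I measure the tip offset while carrying it over behind the stud.

Call:
{"name": "move_arm", "arguments": {"moves": [[[-0.003, 0.055, 0.005, 1, 20], [-0.006, 0.11, 0.005, 2, 20], [-0.009, 0.165, 0.005, 3.3, 20], [-0.012, 0.22, 0.005, 4.3, 20], [-0.012, 0.275, 0.005, 4.3, 20]]]}}

```text
clock: 5.12
eef_pos: [0.4623, -0.0074, 0.0861]
tool_rot: [0.0, 1.0, 0.0, -0.002]
ft_force: [1.2, -0.1, -0.6]
grip_width: 0.0376
grasp_force: 60.6
```

Call:
{"name": "move_arm", "arguments": {"moves": [[[0, 0.012, 0, 0, 20], [0, 0.012, 0, 0, 20], [0, 0.012, 0, 0, 20]]]}}

```text
clock: 5.5
eef_pos: [0.4639, 0.0018, 0.0871]
tool_rot: [0.001, 1.0, -0.0, -0.001]
ft_force: [0.5, -0.6, -1.5]
grip_width: 0.0378
grasp_force: 60.6
```

```bash
python3 - <<'E'
from h import *
o=monitor.get_obs(); m=R.from_quat(o['tool_rot']).as_matrix()
print(o['eef_pos'].round(4),np.degrees(np.arctan2(m[1,1],m[0,1])),m[:,2].round(4))
s=cam('side');c=cam('top')
b=s['color'][185:255,225:315,::-1]; a=c['color'][135:225,225:300,::-1]
cv2.imwrite('pics/g3.png',np.hstack([cv2.resize(a,None,fx=4,fy=4,interpolation=2)[:350],cv2.resize(b,None,fx=5,fy=5,interpolation=2)]))
E
```

```text
[0.4639 0.0018 0.0871] 89.91851240875052 [-1.2e-03 -6.0e-04 -1.0e+00]
```

View pics/g3.png

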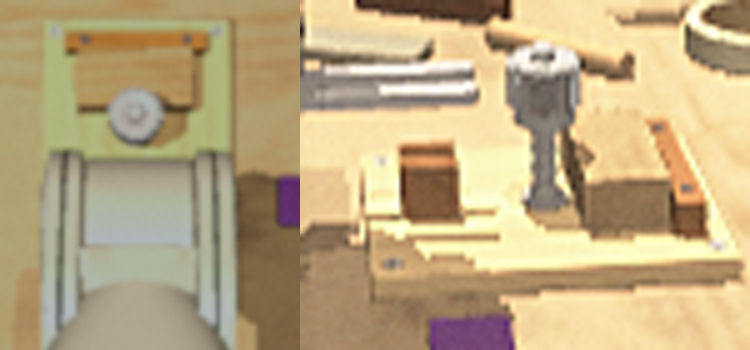

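The strap is level beside the nut. Its prong tips are at crop (473,68) and (476,92), and the stud is at (545,150). I compute the offsets.

```bash
python3 - <<'E'
from h import *
s=cam('side'); o=monitor.get_obs(); print(o['eef_pos'])
f=lambda u,v:(225+(u-300+.5)/5-.5,185+(v+.5)/5-.5)
e=o['eef_pos']; zt=e[2]+.0067
for p in[(473,65),(477,86),(476,102)]: print(p,onz(s,*f(*p),zt).round(4), onz(s,*f(*p),zt-.01).round(4))
for y in(.024,-.016): print(y,[tuple(np.round([ (a-225+.5)*5+300-.5,(b-185+.5)*5-.5]))for a,b in [proj(s,[e[0]+.102,y,zt])]])
# expected flange underside rows / head top at stud
for z in(.0626,.065,.0725,.1005,.106):
  a,b=proj(s,[.6025,.0035-.017*(z<.08),z]); print(z,(a-225+.5)*5+300,(b-185+.5)*5)
b=s['color'][190:235,260:285,::-1]
print(s['color'][200:225,269].sum(1))
E
```

```text
[0.46418234 0.00164863 0.08744429]
(473, 65) [0.5668 0.0168 0.0941] [0.5689 0.042  0.0841]
(477, 86) [ 0.5663 -0.0131  0.0941] [0.5683 0.0114 0.0841]
(476, 102) [ 0.5638 -0.0345  0.0941] [ 0.5658 -0.0106  0.0841]
0.024 [(np.float64(471.0), np.float64(60.0))]
-0.016 [(np.float64(477.0), np.float64(88.0))]
0.0626 547.006416260337 138.90304580420107
0.065 546.9927069992557 134.7278265789788
0.0725 546.9499366078414 121.63345303530889
0.1005 542.811132727006 60.26098106945582
0.106 542.7728987995388 50.544397624962585
[307 327 336 338 320 334 328 342 329 300 510 659 668 662 685 696 707 706
 691 689 700 684 667 649 625]
```

Call:
{"name": "move_arm", "arguments": {"moves": [[[0, 0.002, -0.018, 0, 20], [0, 0.002, -0.034, 0, 20], [0, 0.002, -0.034, 0, 20], [0, 0.002, -0.034, 0, 20]]]}}

```text
clock: 6.15
eef_pos: [0.4646, 0.0044, 0.0541]
tool_rot: [0.0, 1.0, -0.0, 0.0]
ft_force: [0.1, 0.6, -0.4]
grip_width: 0.0377
grasp_force: 60.6
```

```bash
python3 - <<'E'
from h import *
s=cam('side'); print(monitor.get_obs()['eef_pos'])
save(s,'g4.png',(225,185,315,255),7)
E
```

```text
[0.46484896 0.00452415 0.05430219]
```

View pics/g4.png

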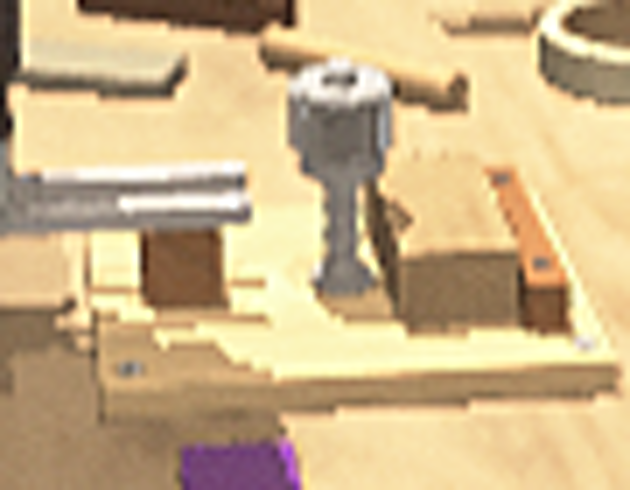

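The strap sits just above the heel block. The near prong's top is at row 195 and the flange's lower rim at about row 182, so there is clearance. I slide in slowly, watching the force.

Call:
{"name": "move_arm", "arguments": {"moves": [[[0.012, -0.001, -0.001, 0, 20], [0.024, -0.001, -0.001, 0, 20], [0.03, -0.001, -0.001, 0, 20], [0.036, -0.001, -0.001, 0, 20], [0.036, -0.001, -0.001, 0, 20]]]}}

```text
clock: 6.82
eef_pos: [0.5006, 0.004, 0.0525]
tool_rot: [-0.0, 1.0, 0.0, 0.0]
ft_force: [0.9, -0.3, -2.1]
grip_width: 0.0375
grasp_force: 60.6
```

Call:
{"name": "move_arm", "arguments": {"moves": [[[0.01, 0, 0, 0, 20], [0.02, 0, 0, 0, 20], [0.03, 0, 0, 0, 20], [0.04, 0, 0, 0, 20], [0.04, 0, 0, 0, 20]]]}}

```text
clock: 7.45
eef_pos: [0.5413, 0.0039, 0.0526]
tool_rot: [-0.0, 1.0, 0.0, 0.0]
ft_force: [0.6, -0.0, -0.5]
grip_width: 0.0379
grasp_force: 60.6
```

Call:
{"name": "move_arm", "arguments": {"moves": [[[0, 0, -0.001, 0, 20], [0, 0, -0.002, 0, 20], [0, 0, -0.003, 0, 20], [0, 0, -0.003, 0, 20]]]}}

```text
clock: 7.95
eef_pos: [0.5397, 0.0039, 0.0505]
tool_rot: [-0.0, 1.0, -0.0, -0.0]
ft_force: [-3.1, 0.3, 5.1]
grip_width: 0.0379
grasp_force: 61.3
```

Call:
{"name": "move_arm", "arguments": {"moves": [[[0, 0, -0.001, 0, 20], [0, 0, -0.001, 0, 20], [0, 0, -0.001, 0, 20]]]}}

```text
clock: 8.32
eef_pos: [0.5398, 0.0039, 0.0504]
tool_rot: [-0.0, 1.0, 0.0, 0.0]
ft_force: [-4.5, 0.1, 10.2]
grip_width: 0.0373
grasp_force: 62.0
```

```bash
python3 - <<'E'
from h import *
o=monitor.get_obs(); print(o['eef_pos'],o['ft_force'],o['ft_torque'])
s=cam('side'); save(s,'g5.png',(225,185,315,255),7)
E
```

```text
[0.5397515  0.00393235 0.05044886] [-4.54302185  0.1129937  10.18245122] [-0.02244797  1.08849262 -0.03359742]
```

View pics/g5.png

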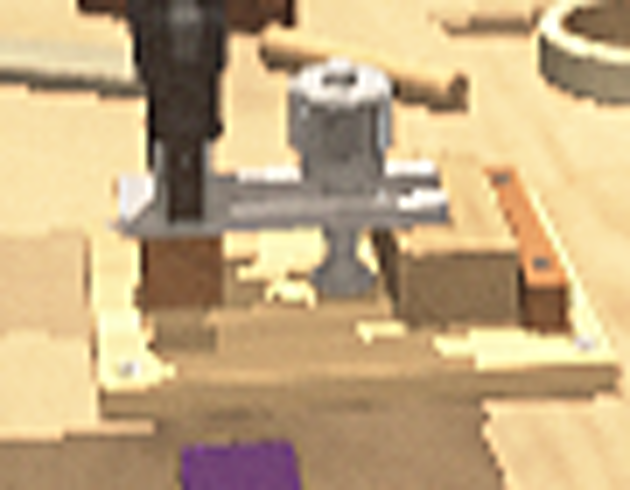

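The strap straddles the stud under the nut and lies flat. Its tail is over the heel at (180,235) and its prong ends are on the blank at (440,215). I release it and press on the tail top with shut fingers, so that blank and heel both carry it.

Call:
{"name": "move_arm", "arguments": {"moves": [[[0, 0, 0.001, 0, 70], [0, 0, 0.001, 0, 70], [0, 0, 0.001, 0, 70], [0, 0, 0.03, 0, 70], [0.004, 0, 0.036, 0, 70]]]}}

```text
clock: 9.0
eef_pos: [0.5456, 0.0039, 0.086]
tool_rot: [-0.0, 1.0, 0.0, 0.002]
ft_force: [0.4, -0.8, -0.6]
grip_width: 0.0598
grasp_force: 0.0
```

Call:
{"name": "move_arm", "arguments": {"moves": [[[0, 0, 0, 0, 0], [0, 0, 0, 0, 0], [0, 0, 0, 0, 0], [0, 0, 0, 0, 0], [0, 0, -0.01, 0, 0]]]}}

```text
clock: 9.62
eef_pos: [0.5449, 0.0039, 0.0748]
tool_rot: [-0.0, 1.0, 0.0, 0.001]
ft_force: [0.0, -0.4, -0.2]
grip_width: 0.0
grasp_force: 0.0
```

Call:
{"name": "move_arm", "arguments": {"moves": [[[0, 0, -0.01, 0, 0], [0, 0, -0.014, 0, 0], [0, 0, -0.017, 0, 0], [0, 0, -0.018, 0, 0], [0, 0, -0.018, 0, 0]]]}}

```text
clock: 10.25
eef_pos: [0.544, 0.0039, 0.0571]
tool_rot: [-0.0, 1.0, -0.0, -0.0]
ft_force: [-1.7, -0.5, 4.3]
grip_width: -0.0002
grasp_force: 2.0
```

Call:
{"name": "move_arm", "arguments": {"moves": [[[0, 0, -0.0012, 0, 0], [0, 0, -0.0012, 0, 0], [0, 0, -0.0012, 0, 0]]]}}

```text
clock: 10.62
eef_pos: [0.5441, 0.0039, 0.0571]
tool_rot: [-0.0, 1.0, 0.0, 0.0]
ft_force: [-5.7, -0.0, 11.1]
grip_width: 0.0
grasp_force: 5.7
```

Call:
{"name": "move_arm", "arguments": {"moves": [[[0, 0, 0.05, 0, 80], [0, 0, 0.1, 10, 100], [0.02, 0, 0.1, 20, 100], [0.04, 0, 0.1, 30, 100], [0.058, 0, 0.1, 40, 100]]]}}

```text
clock: 11.25
eef_pos: [0.6033, 0.0039, 0.1557]
tool_rot: [-0.345, 0.939, -0.0, 0.001]
ft_force: [1.0, 0.1, -0.2]
grip_width: 0.0852
grasp_force: 0.0
```

Call:
{"name": "move_arm", "arguments": {"moves": [[[0, 0, 0, 10, 100], [0, 0, 0, 20, 100], [0, 0, 0, 30, 100], [0, 0, 0, 40, 100], [0, 0, 0, 50, 100]]]}}

```text
clock: 11.88
eef_pos: [0.6025, 0.0039, 0.1553]
tool_rot: [0.709, -0.705, 0.0, -0.0]
ft_force: [0.4, 0.6, -0.9]
grip_width: 0.0853
grasp_force: 0.0
```

Call:
{"name": "move_arm", "arguments": {"moves": [[[0, 0, 0, 10, 100], [0, 0, 0, 20, 100], [0, 0, 0, 30, 100], [0, 0, 0, 40, 100], [0, 0, 0, 50, 100]]]}}

```text
clock: 12.5
eef_pos: [0.6025, 0.0039, 0.1553]
tool_rot: [0.941, -0.339, 0.0, -0.0]
ft_force: [-0.3, 0.5, -0.1]
grip_width: 0.0857
grasp_force: 0.0
```

Call:
{"name": "move_arm", "arguments": {"moves": [[[0, 0, 0, 10, 100], [0, 0, 0, 20, 100], [0, 0, 0, 25, 100], [0, 0, 0, 25, 100]]]}}

```text
clock: 13.0
eef_pos: [0.6024, 0.004, 0.1553]
tool_rot: [0.991, -0.131, 0.0, -0.0]
ft_force: [-0.9, -0.1, 0.7]
grip_width: 0.0856
grasp_force: 0.0
```

```bash
python3 - <<'E'
from h import *
o=monitor.get_obs(); m=R.from_quat(o['tool_rot']).as_matrix()
print(o['eef_pos'].round(4),np.degrees(o['joint_pos']).round(1),o['ft_force'].round(1),o['ft_torque'].round(2))
s=cam('side'); save(s,'g6.png',(225,165,315,255),6)
E
```

```text
[0.6024 0.004  0.1553] [   0.4   27.6    9.    71.3    0.  -164.6] [-0.9 -0.1  0.7] [ 0.03  0.04 -0.01]
```

View pics/g6.png

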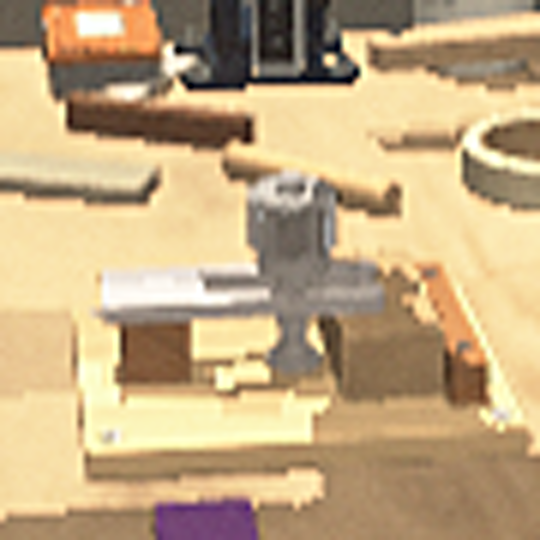

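Call:
{"name": "move_arm", "arguments": {"moves": [[[0, 0, -0.03, 0, 90], [0, 0, -0.06, 0, 75], [0, 0, -0.08, 0, 75], [0, 0, -0.088, 0, 75], [0, 0, -0.088, 0, 75]]]}}

```text
clock: 13.68
eef_pos: [0.6021, 0.0039, 0.0672]
tool_rot: [0.991, -0.131, -0.0, 0.0]
ft_force: [-0.7, -0.3, 0.4]
grip_width: 0.0642
grasp_force: 0.0
```

Call:
{"name": "move_arm", "arguments": {"moves": [[[0, 0, 0, 0, 20], [0, 0, 0, 0, 20], [0, 0, 0, 0, 20], [0, 0, 0, 0, 20]]]}}

```text
clock: 14.18
eef_pos: [0.6035, 0.005, 0.0692]
tool_rot: [0.991, -0.13, 0.002, -0.001]
ft_force: [-0.4, 4.9, 6.1]
grip_width: 0.0387
grasp_force: 60.3
```

Call:
{"name": "move_arm", "arguments": {"moves": [[[0.001, 0.001, 0.0015, -4, 20], [0.001, 0.001, 0.0013, -14, 20], [0.001, 0.001, 0.001, -24, 20], [0.001, 0.001, 0.0008, -34, 20], [0.001, 0.001, 0.0006, -44, 20]]]}}

```text
clock: 14.8
eef_pos: [0.6028, 0.0041, 0.0683]
tool_rot: [0.869, -0.495, 0.0, 0.001]
ft_force: [-2.7, 0.2, 2.1]
grip_width: 0.0386
grasp_force: 61.3
```

```bash
cat > st.py <<'E'
from h import *
o=monitor.get_obs()
print(o['clock'],o['eef_pos'].round(4),'q6',np.degrees(o['joint_pos'][5]).round(1),o['ft_force'].round(1),o['ft_torque'].round(2),o['grip_width'],o['grasp_force'])
E
python3 st.py
```

```text
14.8 [0.6028 0.0041 0.0683] q6 -120.2 [-2.7  0.2  2.1] [-0.05  0.28  0.09] 0.03860560771985767 61.281445026397705
```

Call:
{"name": "move_arm", "arguments": {"moves": [[[0, 0, -0.0002, -10, 20], [0, 0, -0.0004, -20, 20], [0, 0, -0.0007, -30, 20], [0, 0, -0.0009, -40, 20], [0, 0, -0.0011, -50, 20]]]}}

```text
clock: 15.42
eef_pos: [0.6014, 0.0039, 0.0671]
tool_rot: [-0.578, 0.816, 0.0, -0.002]
ft_force: [-5.8, -0.3, 4.4]
grip_width: 0.0385
grasp_force: 61.5
```

Call:
{"name": "move_arm", "arguments": {"moves": [[[0, 0, -0.0002, -10, 20], [0, 0, -0.0004, -20, 20], [0, 0, -0.0007, -30, 20], [0, 0, -0.0009, -40, 20], [0, 0, -0.0011, -50, 20]]]}}

```text
clock: 16.05
eef_pos: [0.6004, 0.0048, 0.066]
tool_rot: [-0.179, 0.984, 0.0, -0.003]
ft_force: [-7.4, 2.8, 6.6]
grip_width: 0.0383
grasp_force: 61.6
```

Call:
{"name": "move_arm", "arguments": {"moves": [[[0, 0, -0.0002, -10, 20], [0, 0, -0.0004, -20, 20], [0, 0, -0.0007, -30, 20], [0, 0, -0.0009, -40, 20], [0, 0, -0.0011, -50, 20]]]}}

```text
clock: 16.68
eef_pos: [0.6004, 0.0062, 0.0649]
tool_rot: [0.253, 0.968, 0.0, -0.003]
ft_force: [-6.3, 4.5, 5.8]
grip_width: 0.0387
grasp_force: 61.7
```

```bash
python3 st.py
```

```text
16.675 [0.6004 0.0062 0.0649] q6 29.8 [-6.3  4.5  5.8] [1.1  1.33 0.  ] 0.038709853375598895 61.664031744003296
```

Call:
{"name": "move_arm", "arguments": {"moves": [[[-0.0003, 0.0003, -0.0002, -10, 20], [-0.0006, 0.0006, -0.0004, -20, 20], [-0.001, 0.001, -0.0007, -30, 20], [-0.0013, 0.001, -0.0009, -40, 20], [-0.0015, 0.001, -0.0011, -50, 20]]]}}

```text
clock: 17.3
eef_pos: [0.6015, 0.0071, 0.0639]
tool_rot: [0.638, 0.77, 0.001, -0.001]
ft_force: [-1.5, 4.8, 1.0]
grip_width: 0.0384
grasp_force: 61.3
```

```bash
python3 st.py
```

```text
17.3 [0.6015 0.0071 0.0639] q6 79.9 [-1.5  4.8  1. ] [0.94 0.13 0.06] 0.038361418667476645 61.31430745124817
```

Call:
{"name": "move_arm", "arguments": {"moves": [[[0, 0.001, -0.0002, -8, 20], [0, 0.001, -0.0004, -16, 20], [0, 0.001, -0.0005, -24, 20], [0, 0.001, -0.0005, -24, 20]]]}}

```text
clock: 17.8
eef_pos: [0.6023, 0.0071, 0.0638]
tool_rot: [0.782, 0.623, 0.001, 0.0]
ft_force: [1.1, 1.4, 3.1]
grip_width: 0.0385
grasp_force: 61.3
```

```bash
python3 st.py
```

```text
17.8 [0.6023 0.0071 0.0638] q6 103.6 [1.1 1.4 3.1] [ 0.38 -0.03 -0.11] 0.03849838897561607 61.34866118431091
```

Call:
{"name": "move_arm", "arguments": {"moves": [[[0, 0, -0.0002, -8, 20], [0, 0, -0.0004, -16, 20], [0, 0, -0.0005, -24, 20], [0, 0, -0.0005, -24, 20]]]}}

```text
clock: 18.3
eef_pos: [0.6035, 0.0076, 0.0636]
tool_rot: [0.894, 0.448, 0.002, 0.0]
ft_force: [3.9, 4.0, 3.7]
grip_width: 0.0386
grasp_force: 61.6
```

```bash
python3 st.py
```

```text
18.3 [0.6035 0.0076 0.0636] q6 127.5 [3.9 4.  3.7] [ 0.81 -0.68 -0.  ] 0.038600274772612485 61.590925455093384
```

Call:
{"name": "move_arm", "arguments": {"moves": [[[0.001, 0, -0.0002, -8, 20], [0.001, 0, -0.0004, -16, 20], [0.001, 0, -0.0006, -24, 20], [0.001, 0, -0.0006, -24, 20]]]}}

```text
clock: 18.8
eef_pos: [0.6045, 0.007, 0.0634]
tool_rot: [0.967, 0.253, 0.002, 0.001]
ft_force: [2.9, 1.7, 5.5]
grip_width: 0.0387
grasp_force: 62.3
```

```bash
python3 st.py
```

```text
18.8 [0.6045 0.007  0.0634] q6 151.3 [2.9 1.7 5.5] [ 0.38 -0.64  1.11] 0.038693749767718576 62.28479504585266
```

Call:
{"name": "move_arm", "arguments": {"moves": [[[0, 0, -0.0003, -4, 20], [0, 0, -0.0005, -6, 20], [0, 0, -0.0005, -6, 20]]]}}

```text
clock: 19.18
eef_pos: [0.6046, 0.0066, 0.0632]
tool_rot: [0.98, 0.201, 0.002, 0.001]
ft_force: [2.0, 1.8, 6.8]
grip_width: 0.0383
grasp_force: 62.7
```

```bash
python3 st.py; python3 - <<'E'
from h import *
s=cam('side'); save(s,'g7.png',(225,165,315,255),6)
E
```

```text
19.175 [0.6046 0.0066 0.0632] q6 157.4 [2.  1.8 6.8] [ 0.31 -0.53  0.36] 0.03832637658933827 62.71875500679016
```

View pics/g7.png

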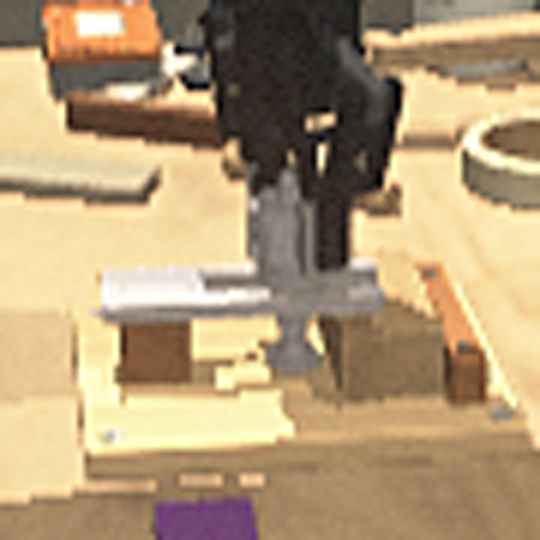

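Torque rose to 1.1 N m and then fell to 0.36 N m, so the nut is probably at its stop with the pads slipping. To be sure I regrip centred and turn down again with fresh wrist range.

Call:
{"name": "move_arm", "arguments": {"moves": [[[0, 0, 0.001, 6, 75], [0, -0.001, 0.002, 6, 75], [0, -0.0025, 0.002, 10, 75], [0, -0.0025, 0.002, 20, 75], [0, -0.0025, 0.002, 30, 75]]]}}

```text
clock: 19.85
eef_pos: [0.6016, 0.0037, 0.0627]
tool_rot: [0.894, 0.448, -0.001, -0.0]
ft_force: [0.3, -0.0, 0.3]
grip_width: 0.0641
grasp_force: 0.0
```

Call:
{"name": "move_arm", "arguments": {"moves": [[[0, 0, 0, 10, 75], [0, 0, 0, 20, 75], [0, 0, 0, 30, 75], [0, 0, 0, 40, 75], [0, 0, 0, 50, 75]]]}}

```text
clock: 20.48
eef_pos: [0.6017, 0.0037, 0.0627]
tool_rot: [0.621, 0.784, -0.001, -0.001]
ft_force: [0.0, -0.4, -0.1]
grip_width: 0.0641
grasp_force: 0.0
```

Call:
{"name": "move_arm", "arguments": {"moves": [[[0, 0, 0, 10, 75], [0, 0, 0, 10, 75], [0, 0, 0, 10, 75]]]}}

```text
clock: 20.85
eef_pos: [0.6022, 0.0041, 0.0631]
tool_rot: [0.553, 0.833, -0.0, -0.0]
ft_force: [-0.2, -0.3, 0.7]
grip_width: 0.064
grasp_force: 0.0
```

```bash
python3 st.py
```

```text
20.85 [0.6022 0.0041 0.0631] q6 67.6 [-0.2 -0.3  0.7] [ 0.03  0.01 -0.  ] 0.06401203269934605 0.0
```

Call:
{"name": "move_arm", "arguments": {"moves": [[[0, 0, 0, 0, 20], [0, 0, 0, 0, 20], [0, 0, 0, 0, 20], [0, 0, 0, 0, 20]]]}}

```text
clock: 21.35
eef_pos: [0.6024, 0.0042, 0.0638]
tool_rot: [0.552, 0.834, -0.0, -0.0]
ft_force: [-2.7, -1.2, 3.1]
grip_width: 0.0386
grasp_force: 60.5
```

Call:
{"name": "move_arm", "arguments": {"moves": [[[0, 0, 0, -4, 20], [0, 0, 0, -8, 20], [0, 0, 0, -8, 20]]]}}

```text
clock: 21.72
eef_pos: [0.6029, 0.0019, 0.0638]
tool_rot: [0.609, 0.793, -0.002, 0.002]
ft_force: [-2.1, -7.3, 4.2]
grip_width: 0.0387
grasp_force: 60.8
```

```bash
python3 st.py
```

```text
21.725 [0.6029 0.0019 0.0638] q6 75.3 [-2.1 -7.3  4.2] [-1.57  0.4   0.71] 0.03865439552185979 60.840298533439636
```

Call:
{"name": "move_arm", "arguments": {"moves": [[[0, 0, 0, -4, 20], [0, 0, 0, -5, 20], [0, 0, 0, -5, 20]]]}}

```text
clock: 22.1
eef_pos: [0.6026, 0.0015, 0.0638]
tool_rot: [0.643, 0.766, -0.002, 0.002]
ft_force: [-3.1, -7.8, 3.9]
grip_width: 0.0387
grasp_force: 60.9
```

```bash
python3 st.py
```

```text
22.1 [0.6026 0.0015 0.0638] q6 80.3 [-3.1 -7.8  3.9] [-1.67  0.61  0.67] 0.03867450147889249 60.90154945850372
```

The torque holds at about 0.7 N m while the pads slip, so the nut is bottomed. I regrip without windup and back off 90°.

Call:
{"name": "move_arm", "arguments": {"moves": [[[0, 0, 0, 0, 75], [0, 0, 0, 0, 75], [0, 0, 0, 0, 75]]]}}

```text
clock: 22.48
eef_pos: [0.6029, 0.0048, 0.0634]
tool_rot: [0.643, 0.766, 0.0, -0.0]
ft_force: [-0.5, -0.0, -0.8]
grip_width: 0.0638
grasp_force: 0.0
```

Call:
{"name": "move_arm", "arguments": {"moves": [[[0, 0, 0, 0, 20], [0, 0, 0, 0, 20], [0, 0, 0, 0, 20], [0, 0, 0, 0, 20]]]}}

```text
clock: 22.98
eef_pos: [0.6021, 0.0045, 0.0638]
tool_rot: [0.643, 0.766, -0.0, -0.0]
ft_force: [-4.2, -0.6, 5.3]
grip_width: 0.0389
grasp_force: 60.8
```

```bash
python3 st.py
```

```text
22.975 [0.6021 0.0045 0.0638] q6 80.4 [-4.2 -0.6  5.3] [0.01 0.86 0.01] 0.03893998278564106 60.817580223083496
```

Call:
{"name": "move_arm", "arguments": {"moves": [[[0, 0, 0.0004, 10, 20], [0, 0, 0.0006, 20, 20], [0, 0, 0.0009, 30, 20], [0, 0, 0.0011, 40, 20], [0, 0, 0.0013, 50, 20]]]}}

```text
clock: 23.6
eef_pos: [0.6028, 0.005, 0.0647]
tool_rot: [0.256, 0.967, 0.0, -0.0]
ft_force: [-2.5, 1.4, 2.3]
grip_width: 0.0383
grasp_force: 60.9
```

Call:
{"name": "move_arm", "arguments": {"moves": [[[0, 0, 0.0002, 10, 20], [0, 0, 0.0004, 20, 20], [0, 0, 0.0006, 30, 20], [0, 0, 0.0009, 41, 20], [0, 0, 0.0009, 41, 20]]]}}

```text
clock: 24.22
eef_pos: [0.6029, 0.0056, 0.0657]
tool_rot: [-0.095, 0.995, 0.001, 0.0]
ft_force: [-1.4, 3.5, 1.8]
grip_width: 0.0382
grasp_force: 60.9
```

```bash
python3 st.py; python3 - <<'E'
from h import *
s=cam('side'); save(s,'g8.png',(225,165,315,255),6)
E
```

```text
24.225 [0.6029 0.0056 0.0657] q6 -10.5 [-1.4  3.5  1.8] [0.79 0.32 0.1 ] 0.038241165819134976 60.89217960834503
```

View pics/g8.png

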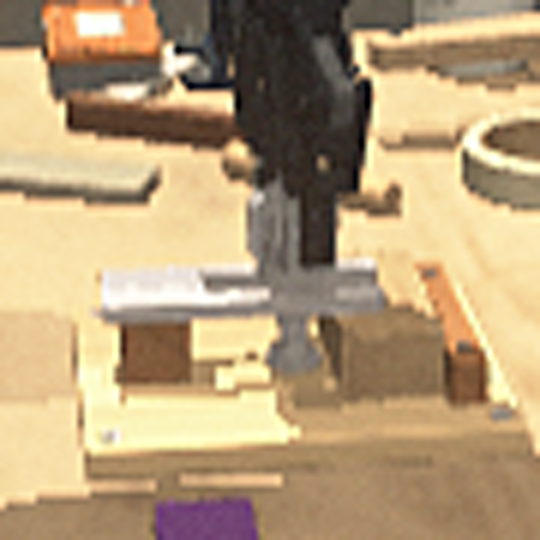

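The nut rose 1.9 mm over the 91° back-off with little torque. The strap is still level at (100–385, 290), and the grip force is 61 N.

```bash
python3 -c "
from workcell import job
print(job.job_done())"
```

```text
the job is handed in; nothing more can be done
None
```

I handed in the job: the strap sits level under the nut on the heel block and the blank, and I turned the nut down to its stop and backed it off about 91°, still gripped at 61 N. The nut angle is read from the wrist turn and torque, since the joint itself can't be seen. The hand-in gave no verdict.

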